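# Slide the heavy battery pack into its charging bay, lock it in and start the charge

## Robot

A 6-joint arm with a two-finger parallel gripper is mounted at the origin on a cart in front of the work surface, level with it; the furniture and walls round the work are solid. World frame = base frame: x ahead of the robot, y to its left, z up, the work surface at z = 0. Lengths are in m, angles in degrees, forces in N, time in s.
With the tool pointing down it reaches from about 0.4 to 0.825 m from the base axis. Payload 7 kg.
Tool frame: the origin (TCP) lies midway between the tips of the shut fingers; the grasp point (between the pads) lies 19 mm behind it; z points along the fingers, y is the direction in which the jaws open and shut (so a half turn about z gives the same grasp; the last joint's range is limited). The gripper opens to 88 mm and grips with 3 to 60 N. Pads are 19 mm wide; open, the fingers measure 130 mm over their backs; the gripper's body (78 mm by 193 mm) begins 47 mm behind the grasp point.
Start: joints at [84.059, 20.546, 0.682, 0, -70.136, -16.507], TCP at [0.258, 0.624, 0.227] pointing down, gripper open.
Joint ranges: [-176.03, 176.03], [-82.01, 121.73], [-58.28, 71.71], [-173.87, 95.51], [-174.79, -0.11], [-173.66, 173.66]. Speed limits (degrees/s): [136.94, 136.94, 172.46, 180, 180, 180].

## Interface

Orientations are given as [roll, pitch, yaw] about the fixed x, y, z axes, in that order (R = Rz(yaw) Ry(pitch) Rx(roll)).
In Python, from plant import get_state, capture, close_job gives the robot as it stands.
- The arm moves only by the tool apply_moves, never from a script. Its argument "commands" is a list of rows, each an object with "grip": the opening, from 0 (shut) to 1 (fully open); "dp": the shift along the tool's x, y, z in mm, a list of three; "yaw": the turn about the tool's z in rad. A call has 1 to 12 rows; each row is the pose to reach, as a shift and turn from the pose commanded when the call began, along the tool's axes at that moment; what a row does not reach only later rows make up. A row lasts 1/8 s, in which the tool goes at most 62.5 mm and 10.7 degrees, less where a joint would pass 70% of its speed; a pose out of reach is approached as far as the arm can. A call with a gripper value outside its range is refused whole. The fingers move at their own pace and stop on an object; "newtons" is the grip in N (left out, the last holds). Time passes only in rows, so rows that repeat a pose let the fingers close. It gives the time, the measured TCP pose, the force and the opening at its end, in the units of the state.
- get_state(): the state, without advancing time (a new reading comes with each control period).
- capture(name): name is "scene" or "top"; returns a dict with "color" (480x640x3 uint8, red, green, blue), "camera_matrix" (3x3 intrinsics, pixels), "xyz" and "rotation" of the camera in the world. Camera axes: x right, y up, looking along -z (the intrinsics and any distortion apply to the point x, -y, -z); pixel columns grow to the right and rows downward; lengths in m; the calibration is good to about 2 mm. A picture is of the moment at which its call begins. There is no depth.
- close_job(): hands the job in, once; it reports no verdict.
The state is a dict: "time_s": time; "joints": joint angles; "qd": joint speeds; "joint_torque": joint torques, N m; "tcp_pos": TCP position; "eef_rot": TCP orientation; "contact_force": force on the tool from outside, world axes, zero at the start; "moment": the same for the moment, N m; "gripper_width": finger opening in m.
Only numpy, scipy, OpenCV 4.12 (cv2) and the standard library are available. Lean on these libraries where they do the work, as an engineer would, in place of code of your own. Each camera call takes 0.05 s, during which the arm holds its last target.

## Task

Put the battery pack on charge: push it across the bench by the low bar at the foot of its sled (never high on the case, it is heavy and tips over) until it is fully home in the charging bay, its nose against the end stop. Then push the dark wooden turn-latch at the bay's mouth round until it lies right across behind the sled, and press the charger's start button fully down and let go. This is all fingertip work: nothing is to be lifted or carried. Leave the bottles and tools round about where they are.

Things in the scene. Friction and masses are not known exactly. Their poses are not given: they have to be found in the camera images.
- battery_pack: Loose grey battery case on a dark steel sled: 2 kg give or take a fifth, 7 to 18 N to slide. Origin on the bench under the middle of the case, z up, x to the nose (the end that enters the bay, x=+42 mm). Case 84 (x) by 96 (y) mm, 22 to 218 mm above the bench (handle on top to 246). Sled runners 110 mm over their outer sides. Pushed forward higher than about 60 to 85 mm it tips over its nose.
- charging_bay: Fixed U of hardwood rails at the left, open to the right, towards the pack. Origin on the bench, x into the bay: the pack is home when its origin and axes match the bay's. Rails 34 mm high, 118 mm apart inside (4 mm play each side of the sled). End stop face at x=+43.5 mm, back board 100 mm high at x=+72 to 94. Grey charger box on the robot's side, x=-49 to 61, y=85 to 159 mm, 46 mm high.
- contact_pins (a joint): Two brass spring contacts at the bay's end, 60 mm above the bench, pressed in by the pack's nose: 0 = free, 0.009 m = pack home at the end stop. They push back lightly, with at most 1.5 N.
- turn_button (a joint): Turn-latch: dark wooden bar that turns on an upright pin at the mouth, robot's side. 0 rad = shut: pointing along bay -y, across behind the push bar (1.5 to 3 mm off it when the pack is home). pi/2 = along bay -x. Starts at about 2 to 2.4, clear of the pack's way; limit 2.5. Under 1 N at its end moves it, and it stays where left.
- turn_button_pivot (a point): The turn-latch's upright axis, at bay x = -115.5, y = +100 mm, 26 mm above the bench (half the bar's height).
- turn_button_end (a point): Point on the turn-latch's middle line, 85 mm from the axis and 12 mm short of its free end. The bar is 18 mm wide, 22 mm high (15 to 37 mm above the bench).
- start_button (a joint): Spring push button on top of the charger box: 0 = up, 0.006 m = fully down, about 4 N; it springs back.
- start_button_top (a point): Middle of the start button's top face, round, 24 mm across, about 64 mm above the bench; it is pressed straight down.
- bottle_shellac: Bystander, not to be moved: brown bottle with black cap, 46 mm across, 106 mm tall, standing at the back right; origin under its middle, on the bench.
- bottle_alcohol: Bystander, not to be moved: white bottle with black cap, 54 mm across, 116 mm tall, standing at the back, behind the bay; origin under its middle, on the bench.
- glue_bottle: Bystander, not to be moved: white glue bottle with pointed orange cap, 45 mm across, 130 mm tall, standing at the back beside the carton; origin under its middle, on the bench.
- sanding_block: Bystander, not to be moved: brown sanding block, 89x100x32 mm, lying in front of the pack's way; origin under its middle, on the bench.
- radius_block: Bystander, not to be moved: pale wooden block, 121x86x24 mm, lying at the left, between the charger box and the guitar; origin under its middle, on the bench.
- thumb_plane: Bystander, not to be moved: small wooden hand plane, 54x81x35 mm, lying between the robot and the charger box; origin under its middle, on the bench.
- push_bar (a point): Middle of the rear face of the sled's push bar, at pack x=-105 mm, 21 mm above the bench. The steel bar joins the two runners: 110 mm long (along pack y), 14 mm thick, from 4 to 38 mm above the bench. It stands out 63 mm behind the case's rear face, so a vertical gripper has room behind it. Pushed here the pack slides upright.
- bay_mouth (a point): Middle of the bay's mouth on the bench, at bay x=-106 mm. The rails are parallel inside of bay x=-73 mm and flare from there to about 145 mm apart at the mouth.

How it is judged (in metres and radians):
On the way, in this order (a step that is already met when the one before it is completed fails the run):
1. the pack is pushed fully home in the bay (x of battery_pack in the frame of charging_bay above -0.006 m and y of battery_pack in the frame of charging_bay between -0.008 and 0.008 m and angle between the x axis of battery_pack and the x axis of charging_bay, either way round below 0.09 rad and angle between battery_pack's own z axis and vertical below 0.06 rad and value of joint contact_pins above 0.002 m), for 0.2 s.
2. the turn-latch is shut behind the sled (all of step 1 and value of joint turn_button below 0.09 rad), for 0.2 s.
3. the start button is pressed fully down (all of step 2 and value of joint start_button above 0.0045 m), for 0.05 s.
At the end, for the whole second after the job is handed in: The pack stands upright and at rest in the bay, no more than 6 mm short of home, within 8 mm sideways and 0.09 rad of the bay's axis, pressing the contacts in; the turn-latch is within 0.09 rad of shut; the start button has been pressed after that (at least 4.5 mm) and is up again (all of step 2 and value of joint start_button below 0.002 m and linear speed of battery_pack below 0.01 m/s); the robot touches nothing.
It fails at once if the pack tips by more than 15 degrees (angle between battery_pack's own z axis and vertical above 0.26 rad).
It fails at once if the pack is lifted off the bench (height (world z) of battery_pack above 0.02 m).
It fails at once if a bystander (bottle, block or plane) is moved by more than 30 mm, lifted or knocked over (distance of any of bottle_shellac, bottle_alcohol, sanding_block, glue_bottle, thumb_plane, radius_block from where it was at the start of the episode above 0.03 m or angle between any of bottle_shellac, bottle_alcohol, sanding_block, glue_bottle, thumb_plane, radius_block's own z axis and vertical above 0.5 rad).
It also fails if it takes over 72 s, if anything falls off the work surface, if the arm or the gripper's body presses on something with over 40 N, if the wrist force passes 120 N, or if a joint passes its speed limit or range.

## Working session

There is one attempt and no reset: what is moved stays moved. The work goes in short steps, Python scripts to look and compute and a tool call to move; the robot and the scene stay as the last step left them, time stands still between calls to the robot, and variables do not carry over. Pictures are saved under pics/ and viewed, and the job is handed in when it is done.

Besides the shell and the picture viewer there is one more tool, called after ">>>" by a JSON object that holds its "method" and its "body". apply_moves: Moves the arm, as the interface text tells. Its arguments: {"type":"object","properties":{"commands":{"type":"array","items":{"type":"object","properties":{"grip":{"type":"number"},"dp":{"type":"array","items":{"type":"number"}},"yaw":{"type":"number"}}}},"newtons":{"type":"number"}},"required":["commands"]}

```bash
mkdir -p pics
cat > h.py <<'E'
import sys; sys.path.insert(0,'.')
from plant import get_state, capture, close_job
import cv2, numpy as np, pickle
def snap(n,f):
    c=capture(n); cv2.imwrite(f'pics/{f}.png',c['color'][:,:,::-1]); pickle.dump(c,open(f'pics/{f}.pkl','wb')); return c
def load(f): return pickle.load(open(f'pics/{f}.pkl','rb'))
def ray(c,u,v):
    K=np.array(c['camera_matrix']); R=np.array(c['rotation'])
    if R.shape!=(3,3): raise Exception(R)
    d=np.linalg.inv(K)@[u,v,1]; d=R@[d[0],-d[1],-d[2]]; return np.array(c['xyz']),d
def plane(c,u,v,z):
    o,d=ray(c,u,v); return o+d*(z-o[2])/d[2]
def proj(c,p):
    R=np.array(c['rotation']); q=R.T@(np.array(p)-c['xyz']); q=np.array([q[0],-q[1],-q[2]]); q=np.array(c['camera_matrix'])@q; return q[:2]/q[2]
E
python3 - <<'E'
from h import *
s=snap('scene','s0'); t=snap('top','t0')
for c in(s,t): print({k:v for k,v in c.items() if k!='color'})
print(get_state())
E
```

```text
{'camera_matrix': array([[491.34868947,   0.        , 319.10445648],
       [  0.        , 491.34868947, 242.80343107],
       [  0.        ,   0.        ,   1.        ]]), 'xyz': array([-0.04810321, -0.59212434,  0.95823435]), 'rotation': array([ 44.22413018,   0.86755297, -47.57474195])}
{'camera_matrix': array([[578.37692892,   0.        , 316.01541126],
       [  0.        , 578.37692892, 235.75800459],
       [  0.        ,   0.        ,   1.        ]]), 'xyz': array([ 0.43501571, -0.00147223,  1.44551155]), 'rotation': array([  5.92213328,  -1.06657809, -89.43036658])}
{'time_s': 0.1, 'joints': array([ 8.40576112e+01,  2.05876145e+01,  6.40427916e-01, -1.70813168e-02,
       -7.01380000e+01, -1.65090624e+01]), 'qd': array([-0.0107956 , -0.11161646,  0.09160905,  0.02923907, -0.05365595,
        0.00177567]), 'joint_torque': array([-1.41344633e-03, -5.84164739e+01,  2.93752152e+01,  7.01564983e+00,
        1.01522266e-02, -5.13149485e-05]), 'tcp_pos': array([0.25762114, 0.623431  , 0.22572593]), 'eef_rot': array([ 1.79913762e+02, -8.81281327e-03, -2.24572600e+01]), 'contact_force': array([-0.97204739, -0.66915977,  0.69764008]), 'moment': array([-0.07907513, -0.02026504, -0.04182206]), 'gripper_width': 0.0875239510536638}
```

```bash
python3 - <<'E'
s=open('h.py').read()
s=s.replace("def ray","from scipy.spatial.transform import Rotation as Ro\ndef rot(c): return Ro.from_euler('xyz',c['rotation'],degrees=True).as_matrix()\ndef ray").replace("R=np.array(c['rotation'])\n    if R.shape!=(3,3): raise Exception(R)","R=rot(c)").replace("R=np.array(c['rotation']);","R=rot(c);")
open('h.py','w').write(s)
E
python3 -c "
from h import *
print(proj(load('t0'),[0.258,.624,.227]),proj(load('s0'),[0.258,.624,.227]))"
```

```text
[ -1.78070188 379.73196316] [ 54.18598114 152.18891896]
```

View pics/s0.png

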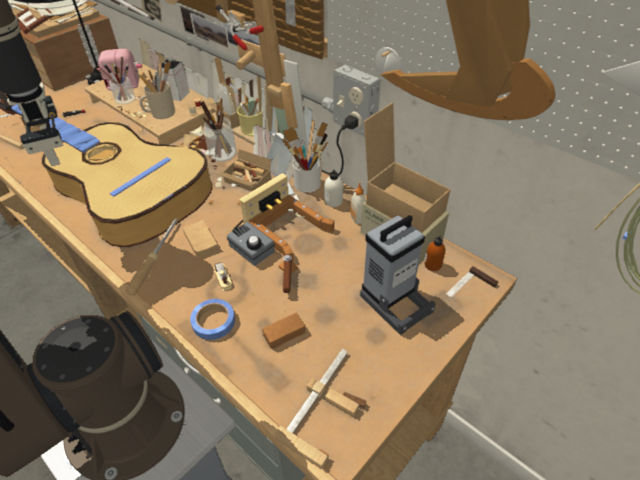

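View pics/t0.png

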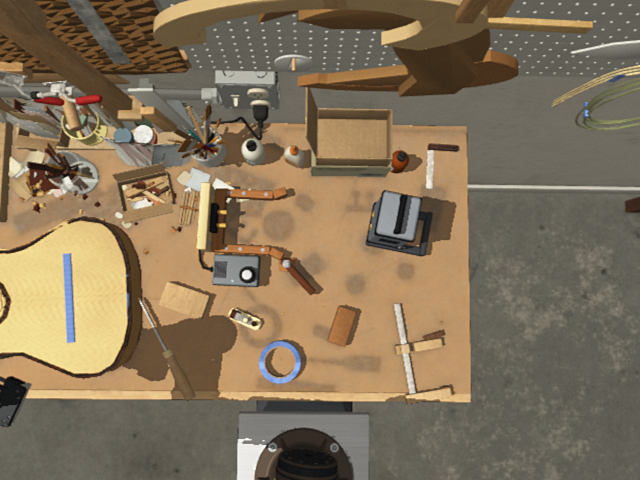

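The top view shows the bay at px (205–290, 185–260) opening to the right, and the pack near (400,222). The latch pivot is near (287,265), the start button near (247,273). I'll zoom in.

Run:
```python
from h import *
t=load('t0')['color'][:,:,::-1]
cv2.imwrite('pics/z1.png',cv2.resize(t[175:305,185:325],None,fx=5.6,fy=4.6*5.6/5.6,interpolation=cv2.INTER_CUBIC)[:600])
cv2.imwrite('pics/z2.png',cv2.resize(t[175:265,355:445],None,fx=6.6,fy=6.6,interpolation=cv2.INTER_CUBIC))
s=load('s0')['color'][:,:,::-1]
cv2.imwrite('pics/z3.png',cv2.resize(s[170:300,215:345],None,fx=4.6,fy=4.6,interpolation=cv2.INTER_CUBIC))
cv2.imwrite('pics/z4.png',cv2.resize(s[210:335,345:465],None,fx=4.6,fy=4.6,interpolation=cv2.INTER_CUBIC))
```

```text
(no output)
```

View pics/z1.png

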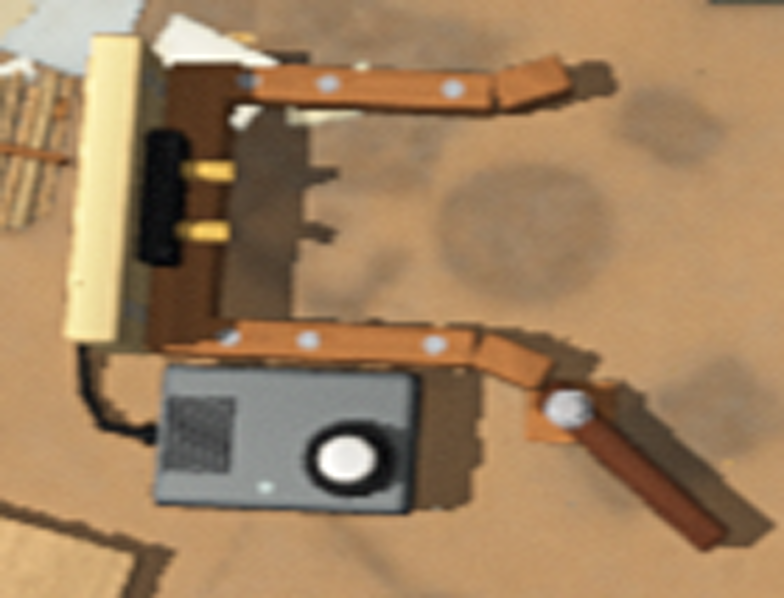

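View pics/z2.png

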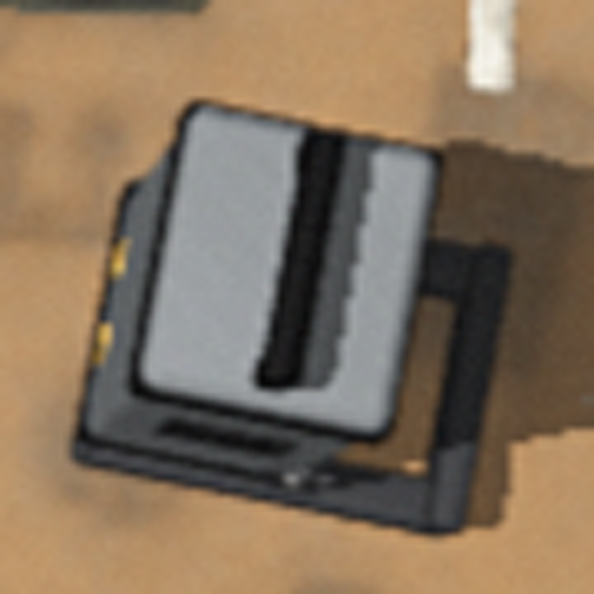

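View pics/z3.png

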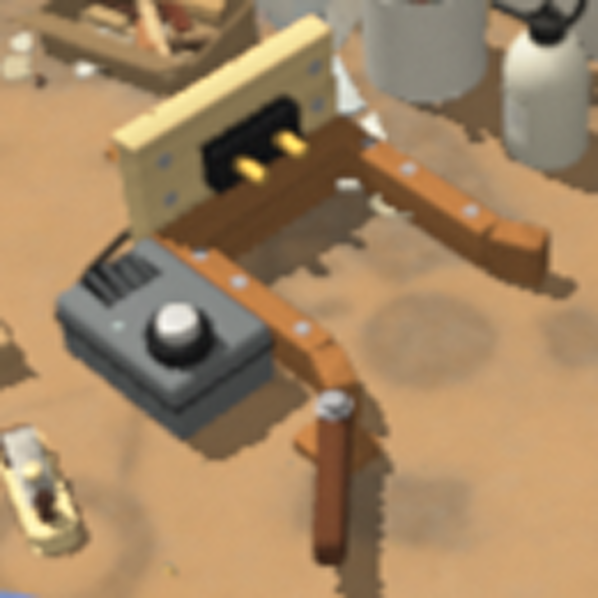

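View pics/z4.png

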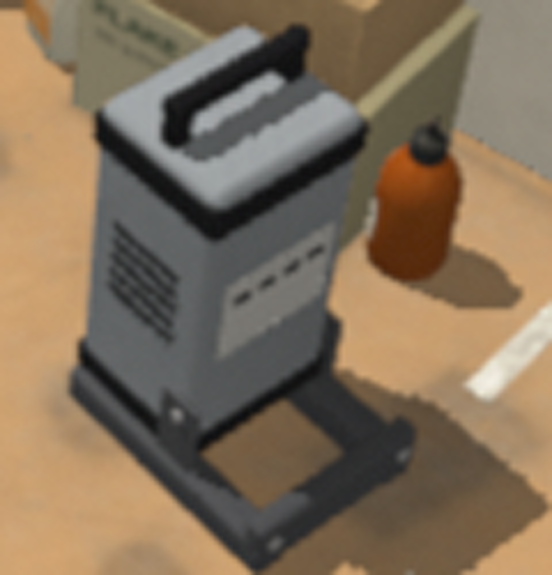

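Run:
```python
from h import *
t=load('t0');s=load('s0')
P1=lambda x,y,z:plane(t,185+(x+.5)/5.6-.5,175+(y+.5)/4.6-.5,z)[:2]
P2=lambda x,y,z:plane(t,355+(x+.5)/6.6-.5,175+(y+.5)/6.6-.5,z)[:2]
S3=lambda x,y,z:plane(s,215+x/4.6-.4,170+y/4.6-.4,z)[:2]
S4=lambda x,y,z:plane(s,345+x/4.6-.4,210+y/4.6-.4,z)[:2]
f=lambda *a:print(a[0],*[np.round(q,4) for q in a[1:]])
f('pivot',P1(570,405,.043),S3(335,400,.043))
f('latchend',P1(711,540,.037),S3(329,550,.037))
f('btn',P1(345,458,.064),S3(180,322,.064))
f('far inner',P1(250,101,.034),P1(490,110,.034))
f('near inner',P1(240,320,.034),P1(475,333,.034))
f('board front top',P1(140,38,.1),P1(118,340,.1))
f('board back top',P1(93,38,.1),P1(66,340,.1))
f('stop',P1(235,110,.034),P1(218,320,.034))
f('box corners',P1(168,365,.046),P1(418,372,.046),P1(408,513,.046),P1(155,503,.046))
f('pack top',P2(190,103,.218),P2(440,152,.218),P2(385,437,.218),P2(137,390,.218))
f('center',sum([P2(190,103,.218),P2(440,152,.218),P2(385,437,.218),P2(137,390,.218)])/4)
f('bar',P2(510,245,.038),P2(463,530,.038), S4(258,568,.004), S4(413,435,.038),S4(262,530,.038))
f('packs top S', S4(240,26,.218),S4(368,115,.218),S4(215,222,.218),S4(98,115,.218))
f('nose btm corner',P2(73,462,.01), S4(75,390,.01))
```

```text
pivot [0.5144 0.0451] [0.511  0.0464]
latchend [ 0.4442 -0.0168] [ 0.4373 -0.0224]
btn [0.4847 0.1395] [0.4825 0.1382]
far inner [0.6763 0.1886] [0.6728 0.083 ]
near inner [0.5585 0.1899] [0.5527 0.0874]
board front top [0.697  0.2266] [0.542  0.2312]
board back top [0.6967 0.2463] [0.5417 0.2528]
stop [0.6713 0.195 ] [0.5584 0.1995]
box corners [0.5333 0.2187] [0.5309 0.1109] [0.4569 0.1137] [0.461  0.2222]
pack top [ 0.6631 -0.1673] [ 0.648  -0.2491] [ 0.5542 -0.2304] [ 0.5686 -0.1499]
center [ 0.6085 -0.1992]
bar [ 0.6444 -0.3114] [ 0.5374 -0.2928] [ 0.5388 -0.2896] [ 0.6346 -0.3117] [ 0.537  -0.2889]
packs top S [ 0.6534 -0.1691] [ 0.6432 -0.2492] [ 0.5422 -0.2366] [ 0.5605 -0.156 ]
nose btm corner [ 0.5636 -0.1508] [ 0.5616 -0.1536]
```

```bash
cat >> h.py <<'E'
BO=np.array([.617,.1568]);ex=np.array([.037,.9993]);ey=np.array([-.9993,.037])
def bay(x,y): return BO+x*ex+y*ey
def tobay(p): d=np.array(p[:2])-BO; return np.array([d@ex,d@ey])
def rel(W,th=None,cur=None,z=None):
    "world target(xy,z) and tool heading th(deg) -> dp mm, yaw rad"
    s=get_state(); p,r=(s['tcp_pos'],s['eef_rot']) if cur is None else cur
    R=Ro.from_euler('xyz',r,degrees=True).as_matrix()
    d=R.T@(np.array([W[0],W[1],z])-p)*1000
    y=0 if th is None else -np.radians((th-r[2]+180)%360-180)
    print(np.round(d,1),round(y,4))
E
python3 - <<'E'
from h import *
rel((.43,.0),-100.1,z=.27)
rel((.44,-.36),-100.1,z=.27)
E
```

```text
[397.5 510.4 -43.4] 1.3551
[544.2 839.3 -42.9] 1.3551
```

>>> {"method": "apply_moves", "body": {"commands": [{"dp": [397, 510, -43], "yaw": 1.355, "grip": 0.6}, {"dp": [397, 510, -43], "yaw": 1.355, "grip": 0.6}, {"dp": [397, 510, -43], "yaw": 1.355, "grip": 0.6}, {"dp": [397, 510, -43], "yaw": 1.355, "grip": 0.6}, {"dp": [397, 510, -43], "yaw": 1.355, "grip": 0.6}, {"dp": [397, 510, -43], "yaw": 1.355, "grip": 0.6}, {"dp": [397, 510, -43], "yaw": 1.355, "grip": 0.6}, {"dp": [397, 510, -43], "yaw": 1.355, "grip": 0.6}, {"dp": [397, 510, -43], "yaw": 1.355, "grip": 0.6}, {"dp": [397, 510, -43], "yaw": 1.355, "grip": 0.6}, {"dp": [397, 510, -43], "yaw": 1.355, "grip": 0.6}, {"dp": [397, 510, -43], "yaw": 1.355, "grip": 0.6}]}}

```text
time_s: 1.6
tcp_pos: [0.4299, -0.0007, 0.2694]
eef_rot: [180.0, -0.0, -100.3]
contact_force: [-0.3, 0.3, 0.4]
gripper_width: 0.053
```

Run:
```python
from h import *
s=get_state();print(s)
rel((.44,-.36),-100.1,z=.27)
rel((.583,-.345),-100.1,z=.27)
```

```text
{'time_s': 1.6, 'joints': array([ 2.64039384e+01, -5.10430686e+00, -2.40598893e+01, -4.72621524e-03,
       -7.10724337e+01, -3.66845139e+01]), 'qd': array([ 2.66922196, -0.2248971 , -0.45260882, -0.42464228,  0.13364018,
       -1.80811594]), 'joint_torque': array([ -1.17508058, -22.10398436,  29.70082641,   7.19956085,
        -0.0612083 ,   0.46913909]), 'tcp_pos': array([ 0.42988898, -0.00067018,  0.26936483]), 'eef_rot': array([ 1.79974862e+02, -1.31525437e-02, -1.00282107e+02]), 'contact_force': array([-0.28278559,  0.33585713,  0.43928705]), 'moment': array([ 0.1857447 , -0.00111368,  0.04248838]), 'gripper_width': 0.05301108440238233}
[351.8 -74.1  -0.6] -0.0032
[ 311.5 -212.1   -0.7] -0.0032
```

>>> {"method": "apply_moves", "body": {"commands": [{"dp": [352, -74, 0], "yaw": 0, "grip": 0.6}, {"dp": [352, -74, 0], "yaw": 0, "grip": 0.6}, {"dp": [352, -74, 0], "yaw": 0, "grip": 0.6}, {"dp": [352, -74, 0], "yaw": 0, "grip": 0.6}, {"dp": [352, -74, 0], "yaw": 0, "grip": 0.6}, {"dp": [352, -74, 0], "yaw": 0, "grip": 0.6}, {"dp": [312, -212, 0], "yaw": 0, "grip": 0.6}, {"dp": [312, -212, 0], "yaw": 0, "grip": 0.6}, {"dp": [312, -212, 0], "yaw": 0, "grip": 0.6}, {"dp": [312, -212, 0], "yaw": 0, "grip": 0.6}]}}

```text
time_s: 2.85
tcp_pos: [0.5853, -0.3419, 0.268]
eef_rot: [179.9, 0.0, -100.0]
contact_force: [-0.4, -0.9, 0.5]
gripper_width: 0.0525
```

Run:
```python
from h import *
snap('top','t1');snap('scene','s1');s=get_state();print(s['tcp_pos'],s['eef_rot'],s['joints'])
```

```text
[ 0.58367731 -0.34259253  0.26928474] [ 1.79951219e+02  1.17663162e-02 -1.00036907e+02] [-1.39529752e+01  1.95360068e+01  4.73748640e+00 -8.69376330e-03
 -7.52509509e+01  3.91829055e+00]
```

View pics/t1.png

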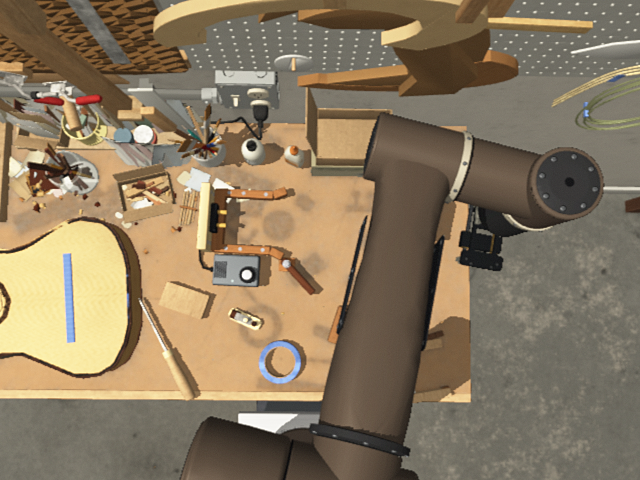

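View pics/s1.png

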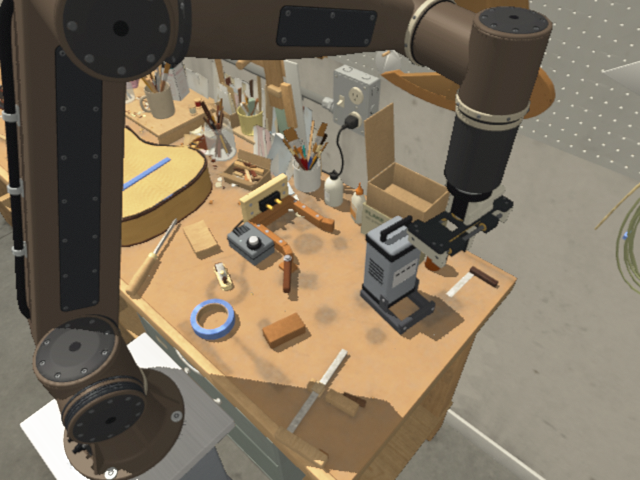

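Run:
```python
from h import *
t=load('t1');s=load('s1')
print('top of column', plane(t,568,182,.6),plane(t,568,182,.7),plane(t,568,182,.8))
for u,v in((500,20),(485,115),(470,190)):
  print(u,v,[np.round(plane(s,u,v,z),3) for z in (.3,.4,.5,.6,.7)])
# elbow/forearm circle radius
rel((.585,-.337),-100.1,z=.014)
```

```text
top of column [ 0.60824847 -0.39269645  0.6       ] [ 0.58775996 -0.34642573  0.7       ] [ 0.56727144 -0.30015502  0.8       ]
500 20 [array([1.572, 0.093, 0.3  ]), array([ 1.326, -0.011,  0.4  ]), array([ 1.08 , -0.115,  0.5  ]), array([ 0.834, -0.219,  0.6  ]), array([ 0.587, -0.323,  0.7  ])]
485 115 [array([ 1.018, -0.162,  0.3  ]), array([ 0.856, -0.227,  0.4  ]), array([ 0.694, -0.293,  0.5  ]), array([ 0.532, -0.358,  0.6  ]), array([ 0.37 , -0.423,  0.7  ])]
470 190 [array([ 0.739, -0.284,  0.3  ]), array([ 0.619, -0.33 ,  0.4  ]), array([ 0.5  , -0.377,  0.5  ]), array([ 0.38 , -0.424,  0.6  ]), array([ 0.261, -0.471,  0.7  ])]
[ -5.7  -0.5 255.3] 0.0011
```

>>> {"method": "apply_moves", "body": {"commands": [{"dp": [-6, 0, 50], "yaw": 0, "grip": 0.6}, {"dp": [-6, 0, 100], "yaw": 0, "grip": 0.6}, {"dp": [-6, 0, 140], "yaw": 0, "grip": 0.6}, {"dp": [-6, 0, 180], "yaw": 0, "grip": 0.6}, {"dp": [-6, 0, 210], "yaw": 0, "grip": 0.6}, {"dp": [-6, 0, 230], "yaw": 0, "grip": 0.6}, {"dp": [-6, 0, 245], "yaw": 0, "grip": 0.6}, {"dp": [-6, 0, 255], "yaw": 0, "grip": 0.6}, {"dp": [-6, 0, 255], "yaw": 0, "grip": 0.6}]}}

```text
time_s: 4.08
tcp_pos: [0.5847, -0.3375, 0.0145]
eef_rot: [180.0, 0.0, -100.1]
contact_force: [-0.1, -0.9, 0.5]
gripper_width: 0.0528
```

Run:
```python
from h import *
snap('scene','s2');s=get_state();print(s['tcp_pos'],s['eef_rot'],s['contact_force'])
c=load('s2')['color'][:,:,::-1]
cv2.imwrite('pics/z5.png',cv2.resize(c[150:340,330:530],None,fx=3,fy=3,interpolation=cv2.INTER_CUBIC))
```

```text
[ 0.5851915  -0.33761682  0.01502629] [-1.79975685e+02 -8.20038228e-03 -1.00080099e+02] [0.52070523 0.81445447 0.33423187]
```

View pics/z5.png

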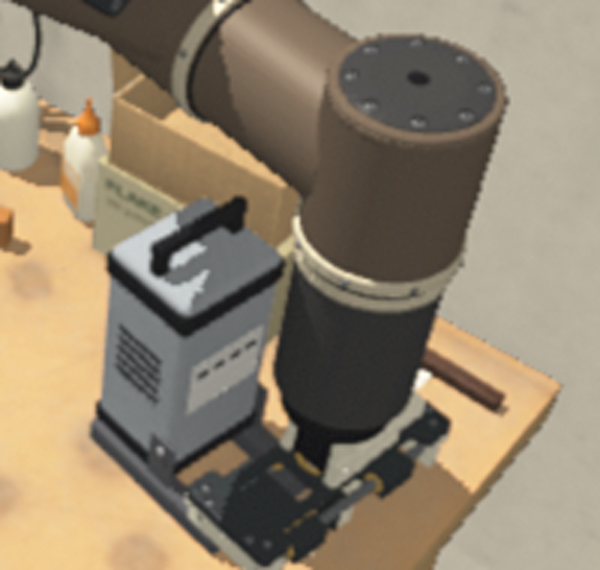

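```bash
cat > plan.py <<'E'
from h import *
s=get_state();p=s['tcp_pos'];r=s['eef_rot']
print('tcp bay',tobay(p), 'th', r[2])
R=Ro.from_euler('xyz',r,degrees=True).as_matrix()
def wp(bx,by,dh):  # bar centre in bay frame, heading rel bay (rad) 
    th=-92.12+np.degrees(dh)
    h=np.array([np.cos(np.radians(th)),np.sin(np.radians(th))])*-1
    w=bay(bx,by)-.0095*h
    d=R.T@(np.array([w[0],w[1],.014])-p)*1000
    print(np.round([bx,by,dh],3),np.round(d,1),round(-np.radians(th-r[2]),3))
E
python3 - <<'E'
from plan import *
wp(-.460,.009,-.139)
for k in range(1,8):
    f=k/7; wp(-.460+.085*f,.009-.007*f,-.139*(1-f))
E
```

```text
tcp bay [-0.49524764  0.01349281] th -100.08009865732639
[-0.46   0.009 -0.139] [-26.    0.4   1. ] 0.0
[-0.448  0.008 -0.119] [-38.2   0.9   1. ] -0.02
[-0.436  0.007 -0.099] [-50.4   1.4   1. ] -0.04
[-0.424  0.006 -0.079] [-62.6   1.9   1. ] -0.06
[-0.411  0.005 -0.06 ] [-74.7   2.4   1. ] -0.079
[-0.399  0.004 -0.04 ] [-86.9   2.9   1. ] -0.099
[-0.387  0.003 -0.02 ] [-99.1   3.5   1. ] -0.119
[-0.375  0.002 -0.   ] [-111.3    4.     1. ] -0.139
```

>>> {"method": "apply_moves", "body": {"commands": [{"dp": [-12, 0, 1], "yaw": 0, "grip": 0.6}, {"dp": [-20, 0, 1], "yaw": 0, "grip": 0.6}, {"dp": [-26, 0, 1], "yaw": 0, "grip": 0.6}, {"dp": [-32, 0.5, 1], "yaw": -0.01, "grip": 0.6}, {"dp": [-38, 1, 1], "yaw": -0.02, "grip": 0.6}, {"dp": [-44, 1, 1], "yaw": -0.03, "grip": 0.6}, {"dp": [-50, 1.5, 1], "yaw": -0.04, "grip": 0.6}, {"dp": [-56, 1.5, 1], "yaw": -0.05, "grip": 0.6}, {"dp": [-62, 2, 1], "yaw": -0.06, "grip": 0.6}, {"dp": [-62, 2, 1], "yaw": -0.06, "grip": 0.6}]}}

```text
time_s: 5.38
tcp_pos: [0.5947, -0.2766, 0.0141]
eef_rot: [-179.9, -0.1, -96.6]
contact_force: [1.3, -5.2, -1.5]
gripper_width: 0.0525
```

```bash
cat > look.py <<'E'
from h import *
import sys
n=sys.argv[1]
snap('scene',n);s=get_state();print(s['time_s'],s['tcp_pos'],s['eef_rot'],s['contact_force'],s['moment'])
c=load(n)['color'][:,:,::-1]
a=[int(v) for v in sys.argv[2:6]]
cv2.imwrite(f'pics/{n}z.png',cv2.resize(c[a[0]:a[1],a[2]:a[3]],None,fx=3,fy=3,interpolation=cv2.INTER_CUBIC))
E
python3 look.py s3 150 340 310 510
python3 - <<'E'
from plan import *
for k in range(1,8):
    f=k/7; wp(-.460+.085*f,.009-.007*f,-.139*(1-f))
E
```

```text
5.425 [ 0.5946776  -0.27658098  0.01405414] [-1.79919901e+02 -5.96260177e-02 -9.66104127e+01] [ 0.99610637 -4.72231252 -1.7404105 ] [-1.7833944  -0.42742225 -0.00869064]
tcp bay [-0.43390354  0.00627168] th -96.61041272977803
[-0.448  0.008 -0.119] [23.5  1.   0.1] 0.041
[-0.436  0.007 -0.099] [11.3  0.8  0.1] 0.021
[-0.424  0.006 -0.079] [-0.8  0.5  0.1] 0.001
[-0.411  0.005 -0.06 ] [-13.    0.3   0. ] -0.019
[-0.399  0.004 -0.04 ] [-25.2   0.1   0. ] -0.039
[-0.387  0.003 -0.02 ] [-37.4  -0.2   0. ] -0.059
[-0.375  0.002 -0.   ] [-49.6  -0.4   0. ] -0.078
```

View pics/s3z.png

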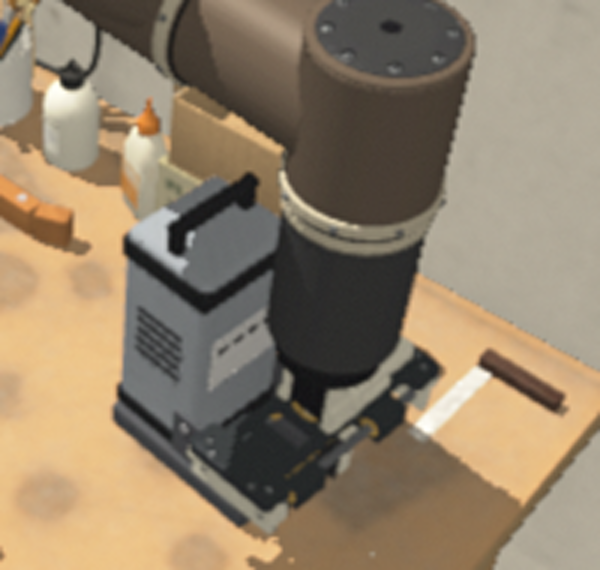

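The pack is upright and moving with the fingers, which are against the bar, so I'll continue.

>>> {"method": "apply_moves", "body": {"commands": [{"dp": [-6, 0, 0], "yaw": -0.01, "grip": 0.6}, {"dp": [-12, 0, 0], "yaw": -0.02, "grip": 0.6}, {"dp": [-18, 0, 0], "yaw": -0.03, "grip": 0.6}, {"dp": [-24, 0, 0], "yaw": -0.04, "grip": 0.6}, {"dp": [-30, 0, 0], "yaw": -0.05, "grip": 0.6}, {"dp": [-36, 0, 0], "yaw": -0.06, "grip": 0.6}, {"dp": [-43, 0, 0], "yaw": -0.07, "grip": 0.6}, {"dp": [-50, 0, 0], "yaw": -0.078, "grip": 0.6}, {"dp": [-50, 0, 0], "yaw": -0.078, "grip": 0.6}]}}

```text
time_s: 6.55
tcp_pos: [0.6002, -0.2268, 0.014]
eef_rot: [-179.9, -0.1, -92.1]
contact_force: [1.2, -4.4, -1.5]
gripper_width: 0.0527
```

```bash
python3 look.py s4 130 320 270 470
python3 - <<'E'
from h import *
c=snap('top','t4')['color'][:,:,::-1]
cv2.imwrite('pics/t4z.png',cv2.resize(c[130:320,190:450],None,fx=3,fy=3,interpolation=cv2.INTER_CUBIC))
E
```

```text
6.6 [ 0.60024171 -0.22679914  0.01403458] [-1.79946700e+02 -5.76637002e-02 -9.21319851e+01] [ 1.17208017 -4.42945689 -1.20670362] [-1.63743699 -0.31040419  0.10370848]
```

View pics/s4z.png

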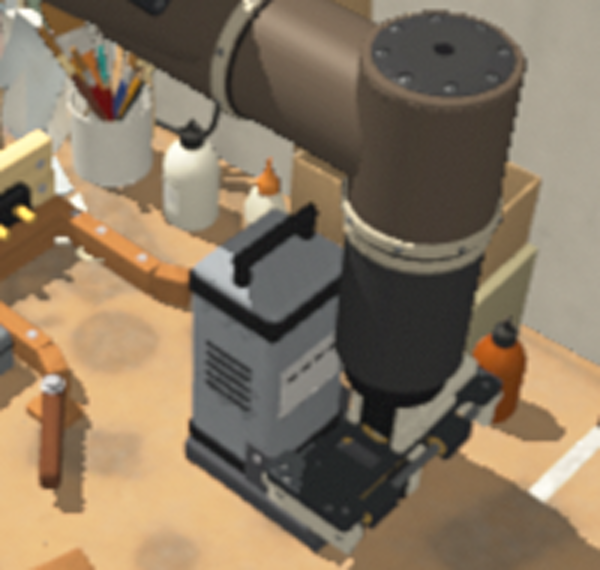

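View pics/t4z.png

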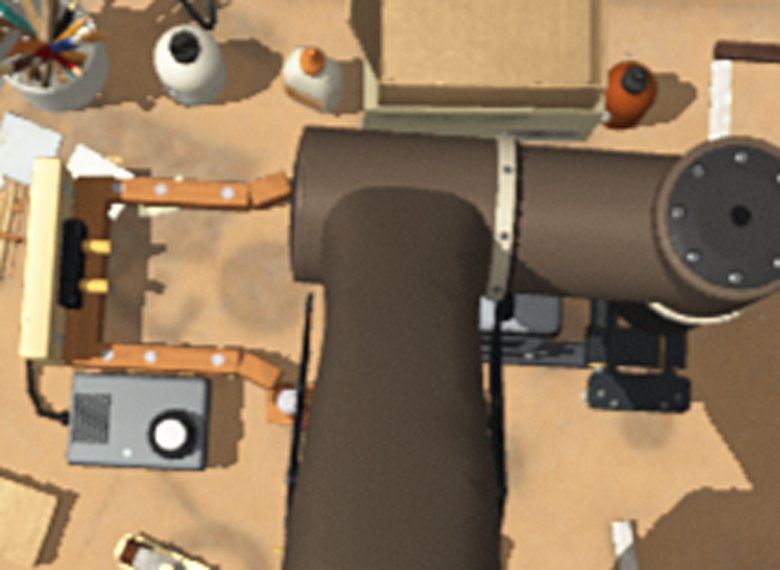

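Run:
```python
from plan import *
s=load('s4')
P=lambda x,y,z:tobay(plane(s,270+(x+.5)/3-.5,130+(y+.5)/3-.5,z))
print(P(192,272,.218),P(275,332,.218))
print('runner',P(187,458,.0),P(310,550,.0))
t=load('t4')
Q=lambda x,y,z:tobay(plane(t,190+(x+.5)/3-.5,130+(y+.5)/3-.5,z))
print('runner bottom line top view',Q(500,362,.0),Q(585,367,.0))
wp(-.3,0,0);wp(-.25,0,0);wp(-.2,0,0)
```

```text
tcp bay [-0.38397196  0.0025661 ] th -92.13782273076433
[-0.23437566  0.0600087 ] [-0.31888887  0.0645525 ]
runner [-0.22952647  0.05906079] [-0.36517171  0.06002402]
runner bottom line top view [-0.28754989  0.05672724] [-0.35889258  0.05747287]
[-0.3  0.   0. ] [-74.5  -2.5  -0.1] -0.0
[-0.25  0.    0.  ] [-1.245e+02 -2.500e+00 -1.000e-01] -0.0
[-0.2  0.   0. ] [-174.5   -2.5   -0.2] -0.0
```

Heading is aligned and the lateral offset is about +3 mm. Keep pushing with a slight correction.

>>> {"method": "apply_moves", "body": {"commands": [{"dp": [-10, -0.3, 0], "yaw": 0, "grip": 0.6}, {"dp": [-20, -0.6, 0], "yaw": 0, "grip": 0.6}, {"dp": [-30, -0.9, 0], "yaw": 0, "grip": 0.6}, {"dp": [-40, -1.2, 0], "yaw": 0, "grip": 0.6}, {"dp": [-50, -1.5, 0], "yaw": 0, "grip": 0.6}, {"dp": [-60, -1.8, 0], "yaw": 0, "grip": 0.6}, {"dp": [-70, -2.1, 0], "yaw": 0, "grip": 0.6}, {"dp": [-80, -2.4, 0], "yaw": 0, "grip": 0.6}, {"dp": [-90, -2.7, 0], "yaw": 0, "grip": 0.6}, {"dp": [-100, -3, 0], "yaw": 0, "grip": 0.6}, {"dp": [-110, -3, 0], "yaw": 0, "grip": 0.6}, {"dp": [-120, -3, 0], "yaw": 0, "grip": 0.6}]}}

```text
time_s: 8.15
tcp_pos: [0.607, -0.1078, 0.014]
eef_rot: [180.0, -0.1, -92.2]
contact_force: [-1.2, -11.7, 0.5]
gripper_width: 0.0526
```

```bash
python3 look.py s5 110 300 220 420
python3 - <<'E'
from plan import *
c=snap('top','t5')['color'][:,:,::-1]
cv2.imwrite('pics/t5z.png',cv2.resize(c[130:320,190:450],None,fx=3,fy=3,interpolation=cv2.INTER_CUBIC))
wp(-.105,0,0)
E
```

```text
8.2 [ 0.60711635 -0.10660358  0.01397457] [ 1.79987294e+02 -6.71873382e-02 -9.21577042e+01] [ 1.56396745 -7.95978543 -4.54700377] [-2.67812036 -0.3820451  -0.05782747]
tcp bay [-2.63584895e-01  1.30802365e-04] th -92.15770416721588
[-0.105  0.     0.   ] [-149.1   -0.    -0.2] -0.001
```

View pics/s5z.png

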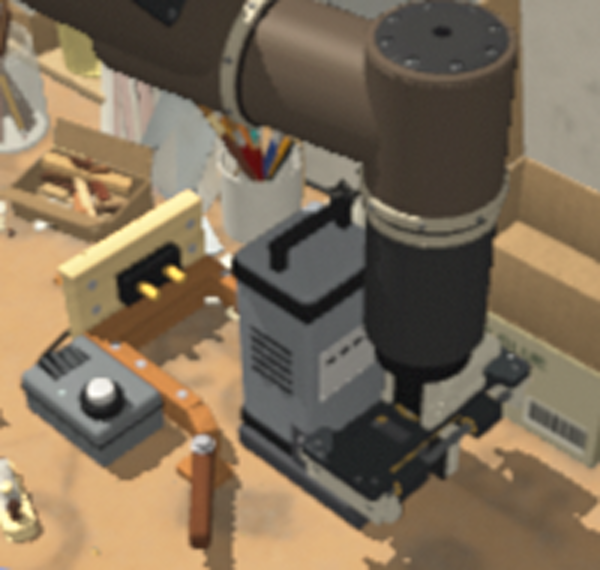

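View pics/t5z.png

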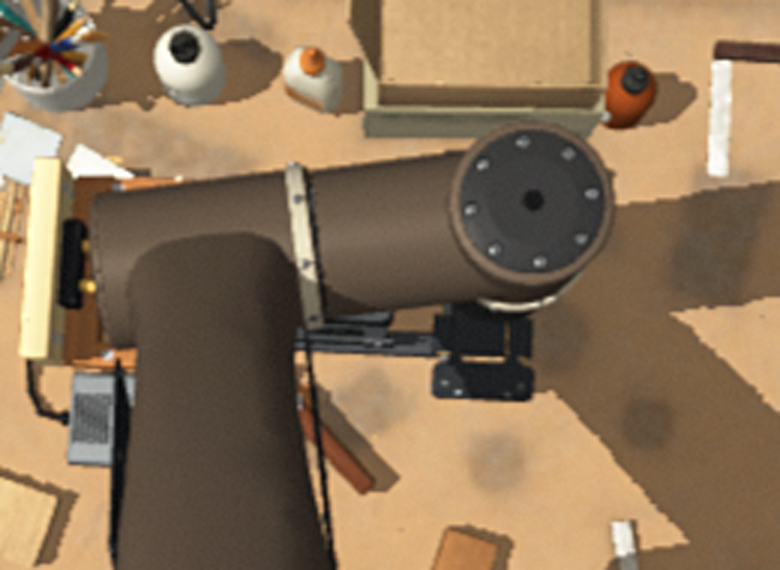

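Run:
```python
from plan import *
s=load('s5')
P=lambda x,y,z:tobay(plane(s,220+(x+.5)/3-.5,110+(y+.5)/3-.5,z))
print('runner',P(240,446,.0),P(365,527,.0))
t=load('t5')
Q=lambda x,y,z:tobay(plane(t,190+(x+.5)/3-.5,130+(y+.5)/3-.5,z))
print('runner bottom line top view',Q(300,348,.0),Q(432,356,.0))
```

```text
tcp bay [-2.63649757e-01  1.58279295e-04] th -92.14752550634914
runner [-0.11141347  0.05867612] [-0.25310997  0.049919  ]
runner bottom line top view [-0.11993487  0.05310495] [-0.23046566  0.05445545]
```

>>> {"method": "apply_moves", "body": {"commands": [{"dp": [-10, 0, 0], "yaw": 0, "grip": 0.6}, {"dp": [-20, 0, 0], "yaw": 0, "grip": 0.6}, {"dp": [-30, 0, 0], "yaw": 0, "grip": 0.6}, {"dp": [-40, 0, 0], "yaw": 0, "grip": 0.6}, {"dp": [-50, 0, 0], "yaw": 0, "grip": 0.6}, {"dp": [-60, 0, 0], "yaw": 0, "grip": 0.6}, {"dp": [-70, 0, 0], "yaw": 0, "grip": 0.6}, {"dp": [-80, 0, 0], "yaw": 0, "grip": 0.6}, {"dp": [-90, 0, 0], "yaw": 0, "grip": 0.6}, {"dp": [-100, 0, 0], "yaw": 0, "grip": 0.6}, {"dp": [-110, 0, 0], "yaw": 0, "grip": 0.6}]}}

```text
time_s: 9.62
tcp_pos: [0.6106, 0.0018, 0.0138]
eef_rot: [179.9, -0.1, -92.2]
contact_force: [-0.0, -13.4, 1.1]
gripper_width: 0.0524
```

```bash
python3 look.py s6 90 280 180 380
python3 - <<'E'
from plan import *
wp(-.105,0,0)
E
```

```text
9.675 [0.61075869 0.00306039 0.01375043] [ 1.79924710e+02 -8.59877784e-02 -9.21666770e+01] [ 0.05941353 -7.08733146 -4.9026683 ] [-2.55895058 -0.30147552  0.02560816]
tcp bay [-0.15386292  0.00054858] th -92.16667696960135
[-0.105  0.     0.   ] [-39.4  -0.5  -0.3] -0.001
```

View pics/s6z.png

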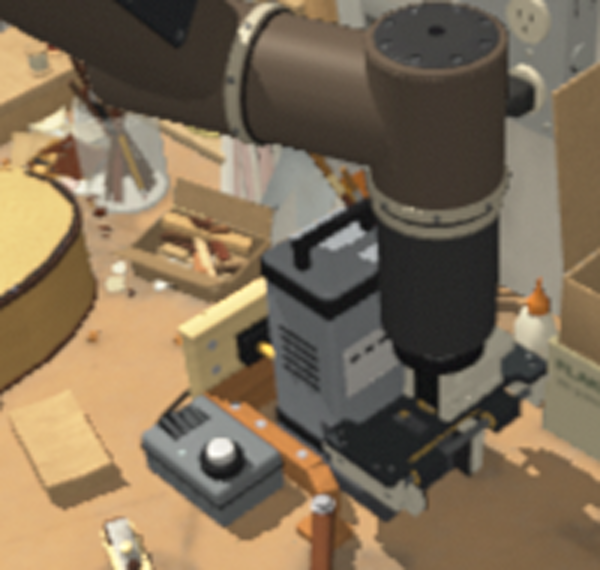

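>>> {"method": "apply_moves", "body": {"commands": [{"dp": [-8, 0, 0], "yaw": 0, "grip": 0.6}, {"dp": [-16, 0, 0], "yaw": 0, "grip": 0.6}, {"dp": [-24, 0, 0], "yaw": 0, "grip": 0.6}, {"dp": [-29, 0, 0], "yaw": 0, "grip": 0.6}, {"dp": [-33, 0, 0], "yaw": 0, "grip": 0.6}, {"dp": [-36, 0, 0], "yaw": 0, "grip": 0.6}]}}

```text
time_s: 10.42
tcp_pos: [0.6116, 0.0373, 0.0136]
eef_rot: [179.9, -0.1, -92.2]
contact_force: [0.6, -12.8, 2.1]
gripper_width: 0.0526
```

>>> {"method": "apply_moves", "body": {"commands": [{"dp": [-2, 0, 0], "yaw": 0, "grip": 0.6}, {"dp": [-4, 0, 0], "yaw": 0, "grip": 0.6}]}}

```text
time_s: 10.68
tcp_pos: [0.6117, 0.0411, 0.0136]
eef_rot: [179.9, -0.2, -92.2]
contact_force: [-0.5, -12.7, 2.7]
gripper_width: 0.0526
```

>>> {"method": "apply_moves", "body": {"commands": [{"dp": [-1.5, 0, 0], "yaw": 0, "grip": 0.6}, {"dp": [-2, 0, 0], "yaw": 0, "grip": 0.6}]}}

```text
time_s: 10.92
tcp_pos: [0.6118, 0.043, 0.0136]
eef_rot: [179.9, -0.2, -92.2]
contact_force: [-0.7, -14.1, 2.1]
gripper_width: 0.0522
```

>>> {"method": "apply_moves", "body": {"commands": [{"dp": [-1, 0, 0], "yaw": 0, "grip": 0.6}, {"dp": [-2, 0, 0], "yaw": 0, "grip": 0.6}]}}

```text
time_s: 11.18
tcp_pos: [0.6118, 0.0444, 0.0136]
eef_rot: [179.8, -0.2, -92.2]
contact_force: [1.3, -20.5, 1.7]
gripper_width: 0.0523
```

```bash
python3 look.py s7 90 280 180 380
python3 - <<'E'
from plan import *
wp(-.105,0,0)
E
```

```text
11.225 [0.6118076  0.04432825 0.0136354 ] [179.8392479   -0.2085623  -92.20310768] [  1.30170499 -16.42594726   1.53721127] [-5.8611493  -0.58682541 -0.01595038]
tcp bay [-0.11258514  0.00102731] th -92.20310768242629
[-0.105  0.     0.   ] [ 1.9 -1.  -0.4] -0.001
```

View pics/s7z.png

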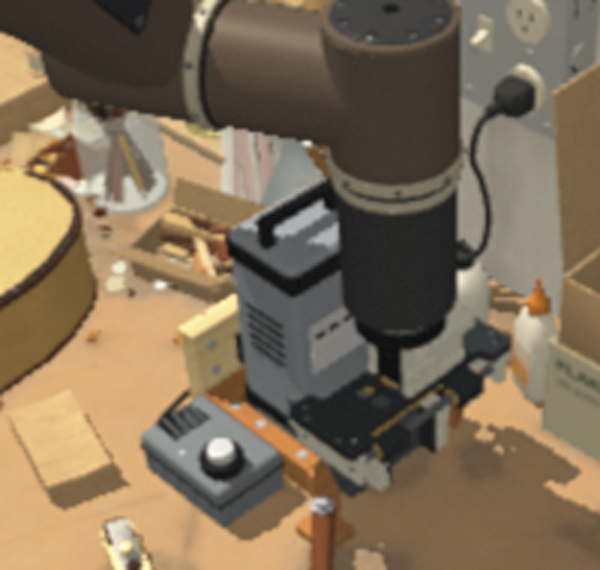

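>>> {"method": "apply_moves", "body": {"commands": [{"dp": [-1, 0, 0], "yaw": 0, "grip": 0.6}, {"dp": [-2, 0, 0], "yaw": 0, "grip": 0.6}, {"dp": [-2, 0, 0], "yaw": 0, "grip": 0.6}]}}

```text
time_s: 11.6
tcp_pos: [0.6117, 0.0444, 0.0136]
eef_rot: [179.8, -0.3, -92.2]
contact_force: [2.3, -26.9, 2.5]
gripper_width: 0.0526
```

```bash
cat > latch.py <<'E'
from plan import *
def c(phi,s=.065,ex_=0.,a=.0095,b=.021):
    d=np.array([-np.sin(phi),-np.cos(phi)]);n=np.array([-np.cos(phi),np.sin(phi)])
    return np.array([-.1155,.1])+s*d+(.009+ex_+a*abs(n[0])+b*abs(n[1]))*n
def row(q,z,th=-92.12):
    w=bay(*q); d=R.T@(np.array([w[0],w[1],z])-p)*1000
    return np.round(d,1),round(-np.radians(th-r[2]),3)
E
python3 - <<'E'
from latch import *
print(row((-.165,0),.0136),row((-.165,0),.12))
print(c(2.36,ex_=.012),row(c(2.36,ex_=.012),.12))
E
```

```text
tcp bay [-0.11250657  0.00108978] th -92.2193099837763
(array([52.5, -1.2,  0.3]), np.float64(-0.002)) (array([  53.1,   -0.8, -106.1]), np.float64(-0.002))
[-0.13109521  0.17609909] (array([  19.5,  175.3, -105.7]), np.float64(-0.002))
```

>>> {"method": "apply_moves", "body": {"commands": [{"dp": [10, 0, 0], "yaw": 0, "grip": 0.6}, {"dp": [30, 0, 0], "yaw": 0, "grip": 0.6}, {"dp": [55, 0, 0], "yaw": 0, "grip": 0.6}, {"dp": [55, 0, -50], "yaw": 0, "grip": 0.4}, {"dp": [55, 0, -106], "yaw": 0, "grip": 0}, {"dp": [40, 60, -106], "yaw": 0, "grip": 0}, {"dp": [25, 120, -106], "yaw": 0, "grip": 0}, {"dp": [22, 175, -106], "yaw": 0, "grip": 0}, {"dp": [22, 175, -106], "yaw": 0, "grip": 0}, {"dp": [22, 175, -106], "yaw": 0, "grip": 0}]}}

```text
time_s: 12.85
tcp_pos: [0.4382, 0.0343, 0.1203]
eef_rot: [-179.9, 0.1, -92.1]
contact_force: [0.9, 0.9, 0.9]
gripper_width: 0.0004
```

```bash
python3 look.py s8 100 290 180 380
python3 - <<'E'
from latch import *
c_=snap('top','t8')['color'][:,:,::-1]
cv2.imwrite('pics/t8z.png',cv2.resize(c_[150:340,190:390],None,fx=3,fy=3,interpolation=cv2.INTER_CUBIC))
print(get_state()['gripper_width'])
print(row(c(2.36,ex_=.012),.018))
E
```

```text
12.9 [0.43851529 0.034229   0.12006558] [-1.79919925e+02  4.54493931e-02 -9.21543123e+01] [ 0.54622367  0.1410022  -0.13848982] [ 0.06199586 -0.12265021  0.00060014]
tcp bay [-0.12908913  0.17382464] th -92.15431233759789
0.00029414006971920244
(array([  2.1,   2.4, 102.1]), np.float64(-0.001))
```

View pics/s8z.png

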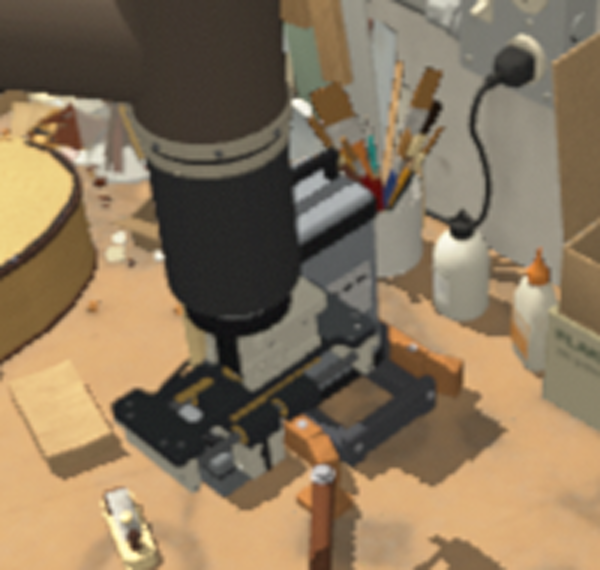

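View pics/t8z.png

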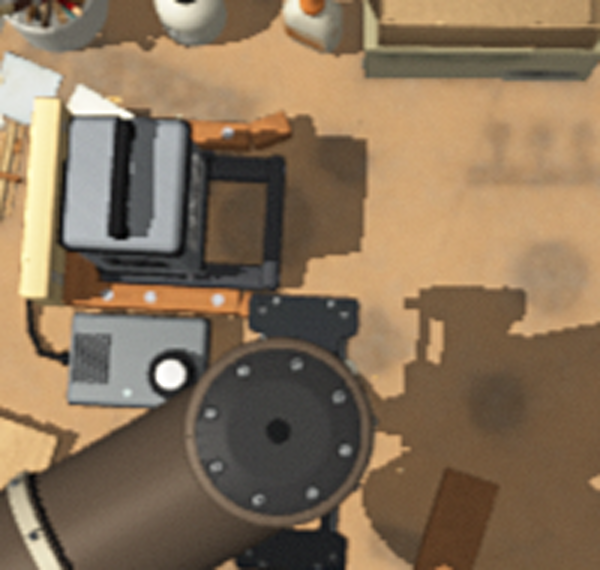

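>>> {"method": "apply_moves", "body": {"commands": [{"dp": [2, 2, 30], "yaw": 0, "grip": 0}, {"dp": [2, 2, 60], "yaw": 0, "grip": 0}, {"dp": [2, 2, 85], "yaw": 0, "grip": 0}, {"dp": [2, 2, 100], "yaw": 0, "grip": 0}, {"dp": [2, 2, 102], "yaw": 0, "grip": 0}]}}

```text
time_s: 13.58
tcp_pos: [0.4354, 0.0314, 0.0162]
eef_rot: [179.8, -0.1, -92.2]
contact_force: [0.6, -0.1, -0.1]
gripper_width: 0.0003
```

```bash
python3 look.py s9 120 310 180 380
python3 - <<'E'
from latch import *
for phi in (2.36,2.1,1.85,1.6,1.35,1.1,.85,.6,.4,.2,.1,0): print(phi,c(phi),*row(c(phi),.018))
E
```

```text
13.625 [0.43567444 0.03163251 0.0167242 ] [ 1.79903623e+02 -6.36308662e-02 -9.22154358e+01] [0.74279599 0.15160557 0.15533783] [ 0.10205382 -0.07234514  0.03284355]
tcp bay [-0.13178892  0.17656743] th -92.21543581444617
2.36 [-0.13961272  0.16764616] [ 7.8 -8.9 -1.3] -0.002
2.1 [-0.15549219  0.1603716 ] [ 23.7 -16.2  -1.3] -0.002
1.85 [-0.16921777  0.14848661] [ 37.4 -28.1  -1.3] -0.002
1.6 [-0.17958846  0.1321535 ] [ 47.7 -44.5  -1.3] -0.002
1.35 [-0.18583622  0.11656889] [ 53.9 -60.1  -1.3] -0.002
1.1 [-0.18795468  0.09905674] [ 56.  -77.6  -1.3] -0.002
0.85 [-0.18482354  0.08042589] [ 52.9 -96.2  -1.4] -0.002
0.6 [-0.17588739  0.0625574 ] [  43.9 -114.1   -1.4] -0.002
0.4 [-0.16469334  0.05022782] [  32.7 -126.4   -1.5] -0.002
0.2 [-0.15044804  0.04076229] [  18.4 -135.8   -1.5] -0.002
0.1 [-0.14243555  0.03737621] [  10.4 -139.2   -1.5] -0.002
0 [-0.134  0.035] [   2.  -141.6   -1.5] -0.002
```

View pics/s9z.png

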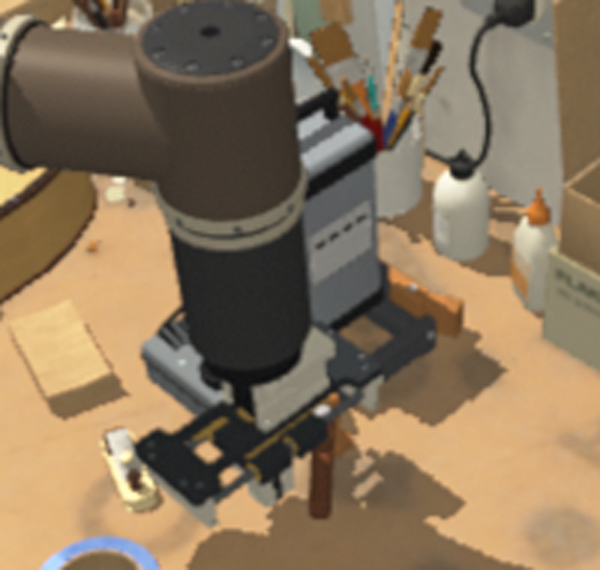

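>>> {"method": "apply_moves", "body": {"commands": [{"dp": [8, -9, -1], "yaw": 0, "grip": 0}, {"dp": [16, -12.5, -1], "yaw": 0, "grip": 0}, {"dp": [24, -16, -1], "yaw": 0, "grip": 0}, {"dp": [31, -22, -1], "yaw": 0, "grip": 0}, {"dp": [37, -28, -1], "yaw": 0, "grip": 0}, {"dp": [43, -36, -1], "yaw": 0, "grip": 0}, {"dp": [48, -44, -1], "yaw": 0, "grip": 0}, {"dp": [51, -52, -1], "yaw": 0, "grip": 0}, {"dp": [54, -60, -1], "yaw": 0, "grip": 0}, {"dp": [56, -69, -1], "yaw": 0, "grip": 0}, {"dp": [56, -78, -1], "yaw": 0, "grip": 0}]}}

```text
time_s: 15.0
tcp_pos: [0.5117, -0.0271, 0.0185]
eef_rot: [180.0, -0.0, -92.2]
contact_force: [-2.0, 0.5, 0.2]
gripper_width: 0.0003
```

```bash
python3 look.py s10 120 310 180 380
python3 - <<'E'
from latch import *
for phi in (1.1,.85,.6,.4,.2,.1,0): print(phi,c(phi),*row(c(phi),.018))
E
```

```text
15.05 [ 0.51310435 -0.02690773  0.01861629] [-1.79955452e+02 -7.45949635e-03 -9.21551218e+01] [ 0.97678645 -0.39392612  0.36173151] [-0.01214442 -0.17585262 -0.0071197 ]
tcp bay [-0.18742328  0.09702574] th -92.15512175740227
1.1 [-0.18795468  0.09905674] [0.5 2.  0.6] -0.001
0.85 [-0.18482354  0.08042589] [ -2.6 -16.6   0.6] -0.001
0.6 [-0.17588739  0.0625574 ] [-11.6 -34.5   0.6] -0.001
0.4 [-0.16469334  0.05022782] [-22.8 -46.8   0.6] -0.001
0.2 [-0.15044804  0.04076229] [-37.  -56.2   0.7] -0.001
0.1 [-0.14243555  0.03737621] [-45.  -59.6   0.7] -0.001
0 [-0.134  0.035] [-53.5 -62.    0.7] -0.001
```

View pics/s10z.png

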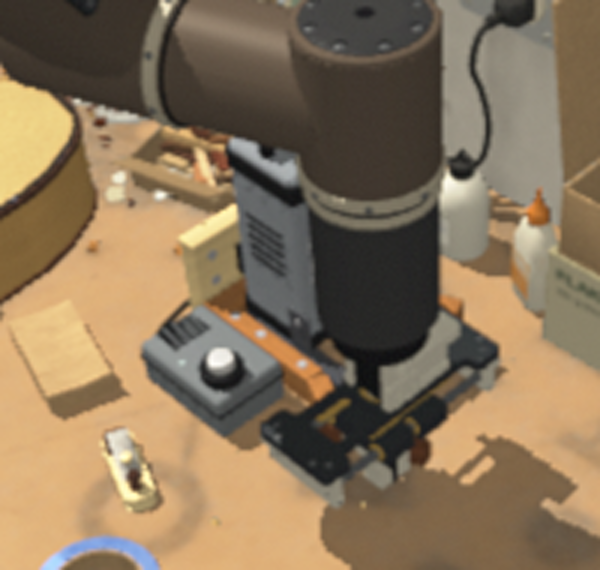

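>>> {"method": "apply_moves", "body": {"commands": [{"dp": [-1, -8, 0.5], "yaw": 0, "grip": 0}, {"dp": [-3, -17, 0.5], "yaw": 0, "grip": 0}, {"dp": [-7, -26, 0.5], "yaw": 0, "grip": 0}, {"dp": [-12, -34, 0.5], "yaw": 0, "grip": 0}, {"dp": [-17, -41, 0.5], "yaw": 0, "grip": 0}, {"dp": [-23, -47, 0.5], "yaw": 0, "grip": 0}, {"dp": [-30, -52, 0.5], "yaw": 0, "grip": 0}, {"dp": [-37, -56, 0.5], "yaw": 0, "grip": 0}, {"dp": [-41, -58, 0.5], "yaw": 0, "grip": 0}, {"dp": [-45, -60, 0.5], "yaw": 0, "grip": 0}, {"dp": [-48, -61, 0.5], "yaw": 0, "grip": 0}]}}

```text
time_s: 16.42
tcp_pos: [0.5742, 0.0189, 0.0181]
eef_rot: [-180.0, 0.0, -92.2]
contact_force: [-1.1, -0.8, 0.4]
gripper_width: 0.0003
```

>>> {"method": "apply_moves", "body": {"commands": [{"dp": [-2, 0, 0], "yaw": 0, "grip": 0}, {"dp": [-4, 0, 0], "yaw": 0, "grip": 0}]}}

```text
time_s: 16.68
tcp_pos: [0.5745, 0.0228, 0.0182]
eef_rot: [-180.0, 0.0, -92.2]
contact_force: [0.8, -0.8, -0.4]
gripper_width: 0.0004
```

```bash
python3 look.py s11 120 310 180 380
python3 - <<'E'
from latch import *
for phi in (.1,0): print(phi,c(phi),*row(c(phi),.018))
E
```

```text
16.725 [0.57449628 0.02297449 0.01820261] [-1.79964130e+02  9.49010955e-03 -9.21721534e+01] [-0.07506053  0.14379421 -0.26256126] [-0.0022551  -0.13415866 -0.03659684]
tcp bay [-0.13530447  0.03752242] th -92.17215336988527
0.1 [-0.14243555  0.03737621] [ 7.1 -0.2  0.2] -0.001
0 [-0.134  0.035] [-1.3 -2.5  0.2] -0.001
```

View pics/s11z.png

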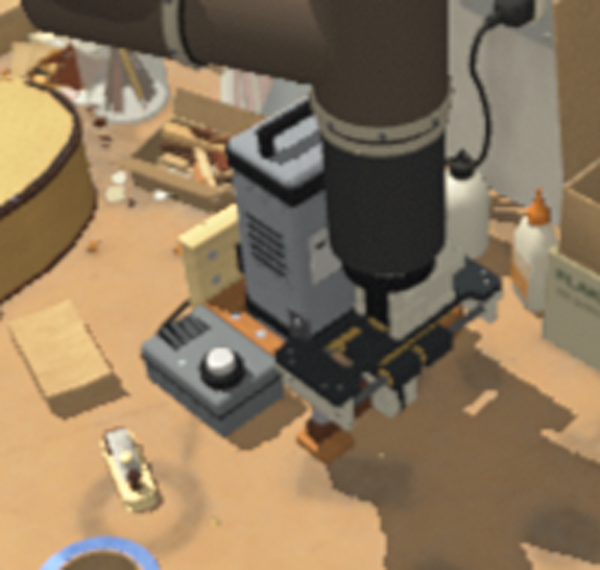

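Close to shut. I'll creep until a contact force appears.

>>> {"method": "apply_moves", "body": {"commands": [{"dp": [-1, 0, 0], "yaw": 0, "grip": 0}, {"dp": [-2, 0, 0], "yaw": 0, "grip": 0}]}}

```text
time_s: 16.98
tcp_pos: [0.5744, 0.0247, 0.0181]
eef_rot: [-180.0, 0.0, -92.2]
contact_force: [0.9, -2.9, 0.1]
gripper_width: 0.0005
```

>>> {"method": "apply_moves", "body": {"commands": [{"dp": [-1, 0, 0], "yaw": 0, "grip": 0}, {"dp": [-2, 0, 0], "yaw": 0, "grip": 0}]}}

```text
time_s: 17.23
tcp_pos: [0.5743, 0.025, 0.0182]
eef_rot: [180.0, -0.1, -92.2]
contact_force: [3.9, -15.3, 0.0]
gripper_width: 0.0007
```

>>> {"method": "apply_moves", "body": {"commands": [{"dp": [-1, 0, 0], "yaw": 0, "grip": 0}, {"dp": [-2, 0, 0], "yaw": 0, "grip": 0}]}}

```text
time_s: 17.48
tcp_pos: [0.5743, 0.0253, 0.0182]
eef_rot: [179.9, -0.2, -92.2]
contact_force: [7.4, -25.0, -0.0]
gripper_width: 0.0005
```

Run:
```python
from latch import *
print(tobay((.484,.139)))
print(row((-.17,.035),.018),row((-.17,.035),.13),row((-.17,.15),.13))
```

```text
tcp bay [-0.13296449  0.0377978 ] th -92.16570194812657
[-0.02270854  0.1322483 ]
(array([37. , -2.8,  0.3]), np.float64(-0.001)) (array([  37.5,   -2.7, -111.7]), np.float64(-0.001)) (array([  37.6,  112.3, -111.5]), np.float64(-0.001))
```

>>> {"method": "apply_moves", "body": {"commands": [{"dp": [10, 0, 0], "yaw": 0, "grip": 0}, {"dp": [38, 0, 0], "yaw": 0, "grip": 0}, {"dp": [38, 0, -55], "yaw": 0, "grip": 0}, {"dp": [38, 0, -112], "yaw": 0, "grip": 0}, {"dp": [38, 55, -112], "yaw": 0, "grip": 0}, {"dp": [38, 112, -112], "yaw": 0, "grip": 0}, {"dp": [38, 112, -112], "yaw": -0.4, "grip": 0}, {"dp": [38, 112, -112], "yaw": -0.8, "grip": 0}, {"dp": [38, 112, -112], "yaw": -1.2, "grip": 0}, {"dp": [38, 112, -112], "yaw": -1.57, "grip": 0}, {"dp": [38, 112, -112], "yaw": -1.57, "grip": 0}, {"dp": [38, 112, -112], "yaw": -1.57, "grip": 0}]}}

```text
time_s: 18.98
tcp_pos: [0.4609, -0.0048, 0.1301]
eef_rot: [-180.0, 0.0, -27.4]
contact_force: [0.5, -0.2, 0.7]
gripper_width: 0.0003
```

```bash
python3 look.py s12 120 310 180 380
python3 - <<'E'
from latch import *
c_=snap('top','t12')['color'][:,:,::-1]
cv2.imwrite('pics/t12z.png',cv2.resize(c_[150:340,190:390],None,fx=4,fy=3,interpolation=cv2.INTER_CUBIC))
E
```

```text
19.025 [ 0.46091112 -0.00478421  0.13008934] [-1.79966050e+02  9.73218102e-03 -2.68233896e+01] [ 0.20794142  0.56256765 -0.02919564] [ 0.05171737  0.01799856 -0.02898074]
tcp bay [-0.16724639  0.150001  ] th -26.823389560148478
```

View pics/s12z.png

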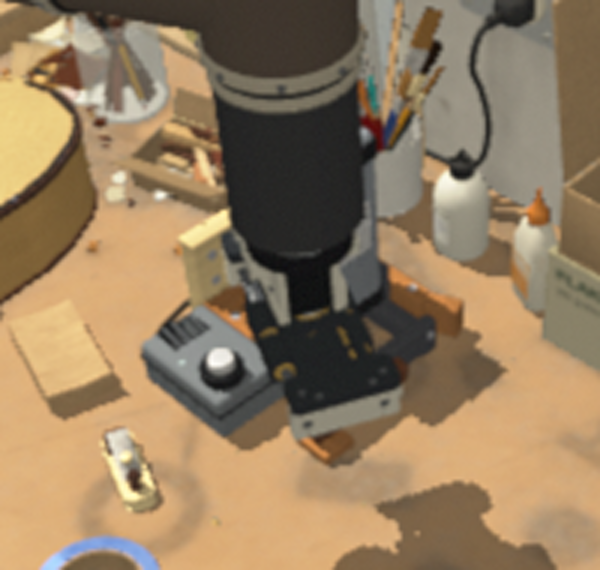

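View pics/t12z.png

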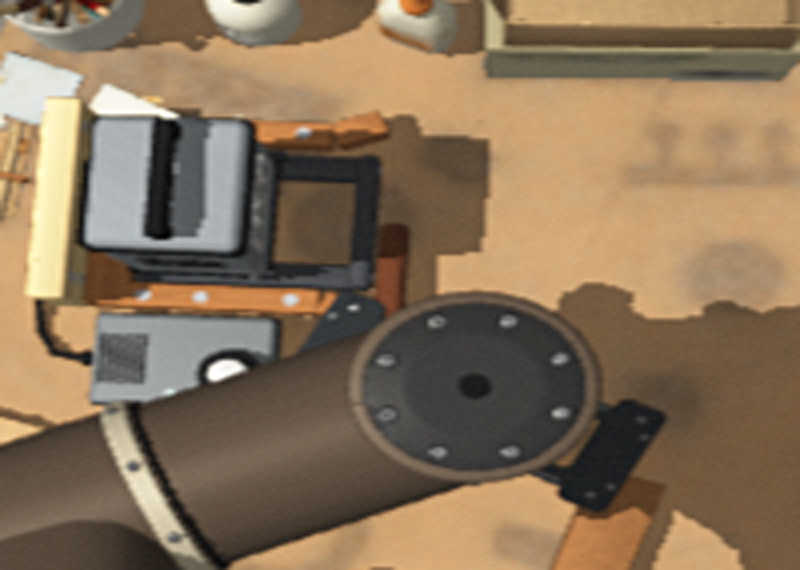

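Run:
```python
from latch import *
print(row((-.167,.15),.13,-2.1),row((-.0227,.133),.13,-2.1),row((-.0227,.133),.07,-2.1))
```

```text
tcp bay [-0.16729438  0.14996817] th -27.586417227657737
(array([-0.2, -0.3,  0.1]), np.float64(-0.445)) (array([ -46.8, -137.8,    0.2]), np.float64(-0.445)) (array([ -46.8, -137.8,   60.2]), np.float64(-0.445))
```

>>> {"method": "apply_moves", "body": {"commands": [{"dp": [0, 0, 0], "yaw": -0.18, "grip": 0}, {"dp": [0, 0, 0], "yaw": -0.36, "grip": 0}, {"dp": [0, 0, 0], "yaw": -0.445, "grip": 0}, {"dp": [0, 0, 0], "yaw": -0.445, "grip": 0}, {"dp": [-16, -46, 0], "yaw": -0.445, "grip": 0}, {"dp": [-32, -92, 0], "yaw": -0.445, "grip": 0}, {"dp": [-47, -138, 0], "yaw": -0.445, "grip": 0}, {"dp": [-47, -138, 0], "yaw": -0.445, "grip": 0}, {"dp": [-47, -138, 30], "yaw": -0.445, "grip": 0}, {"dp": [-47, -138, 50], "yaw": -0.445, "grip": 0}, {"dp": [-47, -138, 50], "yaw": -0.445, "grip": 0}]}}

```text
time_s: 20.45
tcp_pos: [0.4825, 0.1378, 0.0788]
eef_rot: [179.9, 0.2, -2.4]
contact_force: [0.2, -0.3, 0.1]
gripper_width: 0.0004
```

```bash
python3 look.py s13 120 310 180 380
python3 - <<'E'
from latch import *
print(row((-.0227,.133),.07,-2.1))
E
```

```text
20.5 [0.48330416 0.13834584 0.07989748] [ 1.79942222e+02  6.28456650e-02 -2.37668454e+00] [ 0.88554917 -0.59556923  0.66660535] [-0.04482377 -0.0473159   0.02176801]
tcp bay [-0.02338799  0.13291945] th -2.3766845351119614
(array([-0.1, -0.7,  9.9]), np.float64(-0.005))
```

View pics/s13z.png

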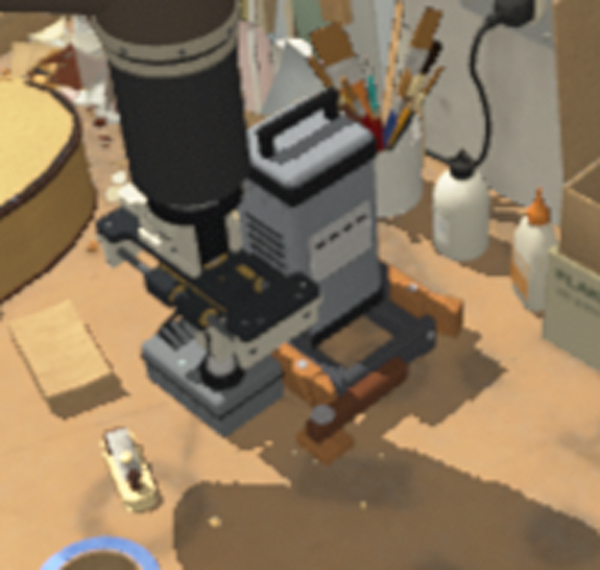

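>>> {"method": "apply_moves", "body": {"commands": [{"dp": [0, 0, 8], "yaw": 0, "grip": 0}, {"dp": [0, 0, 14], "yaw": 0, "grip": 0}, {"dp": [0, 0, 18], "yaw": 0, "grip": 0}, {"dp": [0, 0, 20], "yaw": 0, "grip": 0}]}}

```text
time_s: 21.0
tcp_pos: [0.4842, 0.1392, 0.0616]
eef_rot: [180.0, -0.1, -2.2]
contact_force: [-10.2, 0.0, 32.8]
gripper_width: 0.0008
```

>>> {"method": "apply_moves", "body": {"commands": [{"dp": [0, 0, 1], "yaw": 0, "grip": 0}, {"dp": [0, 0, 2], "yaw": 0, "grip": 0}]}}

```text
time_s: 21.25
tcp_pos: [0.4844, 0.1392, 0.0614]
eef_rot: [-180.0, -0.1, -2.1]
contact_force: [-15.6, -2.0, 46.1]
gripper_width: 0.0001
```

>>> {"method": "apply_moves", "body": {"commands": [{"dp": [0, 0, 1], "yaw": 0, "grip": 0}, {"dp": [0, 0, 2], "yaw": 0, "grip": 0}]}}

```text
time_s: 21.5
tcp_pos: [0.4845, 0.1392, 0.061]
eef_rot: [-180.0, -0.2, -2.1]
contact_force: [-21.8, -2.7, 65.2]
gripper_width: 0.0004
```

```bash
python3 look.py s14 120 310 180 380; python3 -c "
from h import *
c_=snap('top','t14')['color'][:,:,::-1]
cv2.imwrite('pics/t14z.png',cv2.resize(c_[150:340,190:390],None,fx=4,fy=3,interpolation=cv2.INTER_CUBIC))
c=load('s14')['color'][:,:,::-1]
cv2.imwrite('pics/s14y.png',cv2.resize(c[195:275,215:305],None,fx=7,fy=7,interpolation=cv2.INTER_CUBIC))"
```

```text
21.55 [0.4844441  0.13918768 0.06106909] [-1.79982911e+02 -1.62928154e-01 -2.09949813e+00] [-21.15969273  -1.69889967  58.98931788] [-0.92091748  8.02553695 -0.04808337]
```

View pics/s14y.png

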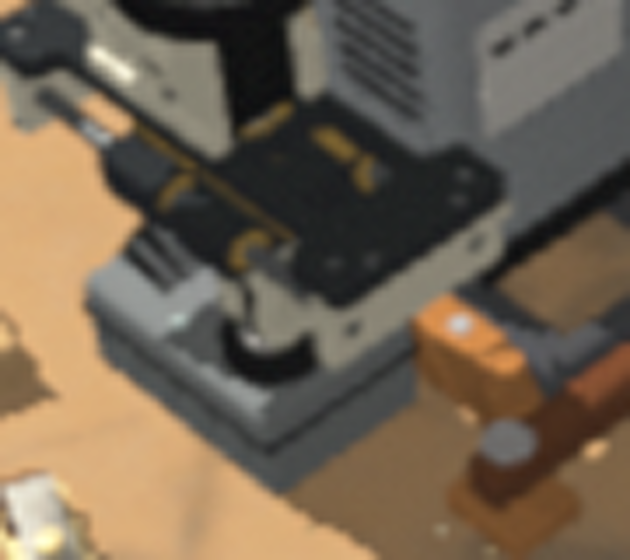

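View pics/t14z.png

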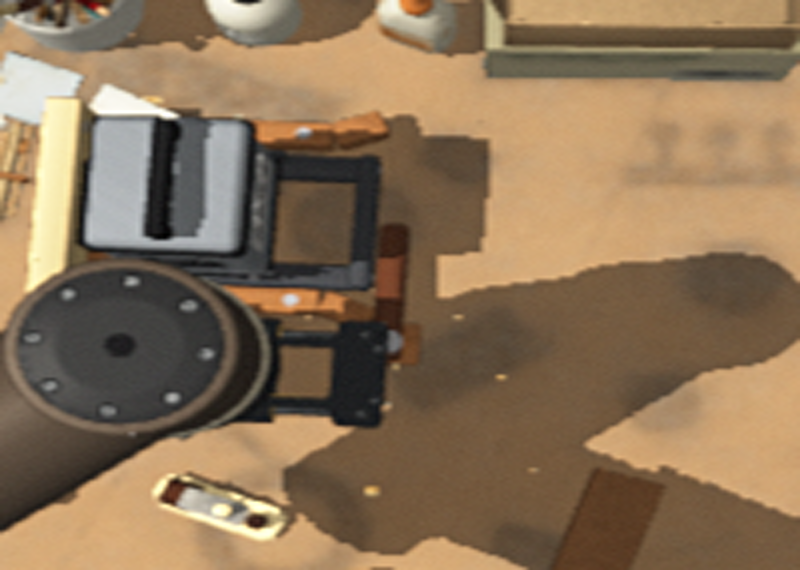

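>>> {"method": "apply_moves", "body": {"commands": [{"dp": [0, 0, -3], "yaw": 0, "grip": 0}, {"dp": [0, 0, -5], "yaw": 0, "grip": 0}, {"dp": [0, 0, -5], "yaw": 0, "grip": 0}]}}

```text
time_s: 21.98
tcp_pos: [0.4841, 0.1392, 0.0621]
eef_rot: [-180.0, -0.1, -2.2]
contact_force: [-3.2, -0.4, 12.1]
gripper_width: 0.0003
```

>>> {"method": "apply_moves", "body": {"commands": [{"dp": [0, 0, -1], "yaw": 0, "grip": 0}, {"dp": [0, 0, -1], "yaw": 0, "grip": 0}]}}

```text
time_s: 22.22
tcp_pos: [0.484, 0.1391, 0.0623]
eef_rot: [-180.0, -0.0, -2.2]
contact_force: [0.2, -1.7, 2.6]
gripper_width: 0.0005
```

>>> {"method": "apply_moves", "body": {"commands": [{"dp": [0, 0, -1], "yaw": 0, "grip": 0}, {"dp": [0, 0, -1], "yaw": 0, "grip": 0}]}}

```text
time_s: 22.48
tcp_pos: [0.484, 0.1392, 0.0632]
eef_rot: [-180.0, -0.0, -2.2]
contact_force: [2.0, -0.6, 3.8]
gripper_width: 0.0006
```

>>> {"method": "apply_moves", "body": {"commands": [{"dp": [0, 0, -1], "yaw": 0, "grip": 0}, {"dp": [0, 0, -1], "yaw": 0, "grip": 0}]}}

```text
time_s: 22.72
tcp_pos: [0.4839, 0.1392, 0.0641]
eef_rot: [-180.0, -0.0, -2.2]
contact_force: [1.9, 0.5, 3.5]
gripper_width: 0.0003
```

>>> {"method": "apply_moves", "body": {"commands": [{"dp": [0, 0, -1], "yaw": 0, "grip": 0}, {"dp": [0, 0, -1], "yaw": 0, "grip": 0}]}}

```text
time_s: 22.98
tcp_pos: [0.4837, 0.1391, 0.0651]
eef_rot: [-180.0, -0.0, -2.2]
contact_force: [2.0, 0.3, 3.3]
gripper_width: 0.0006
```

>>> {"method": "apply_moves", "body": {"commands": [{"dp": [0, 0, -2], "yaw": 0, "grip": 0}, {"dp": [0, 0, -2], "yaw": 0, "grip": 0}]}}

```text
time_s: 23.22
tcp_pos: [0.4834, 0.1389, 0.067]
eef_rot: [180.0, 0.0, -2.2]
contact_force: [0.7, 1.5, 1.4]
gripper_width: 0.0002
```

Run:
```python
from h import *
z=[];f=[]
for i in range(8):
    capture('top'); s=get_state(); z.append(s['tcp_pos'][2]); f.append(s['contact_force'][2])
print(np.mean(z),np.mean(f),np.std(f))
```

```text
0.06692929204929668 1.718424049878188 0.5361231213197599
```

>>> {"method": "apply_moves", "body": {"commands": [{"dp": [0, 0, 1], "yaw": 0, "grip": 0}, {"dp": [0, 0, 1], "yaw": 0, "grip": 0}]}}

```text
time_s: 23.88
tcp_pos: [0.4834, 0.1389, 0.0659]
eef_rot: [180.0, 0.0, -2.2]
contact_force: [-0.3, 0.4, 3.1]
gripper_width: 0.0003
```

Run:
```python
from h import *
z=[];f=[]
for i in range(8):
    capture('top'); s=get_state(); z.append(s['tcp_pos'][2]); f.append(s['contact_force'][2])
print(np.mean(z),np.mean(f),np.std(f))
```

```text
0.06599283906538142 2.0816303903407123 0.40126501851991836
```

>>> {"method": "apply_moves", "body": {"commands": [{"dp": [0, 0, -4], "yaw": 0, "grip": 0}, {"dp": [0, 0, -4], "yaw": 0, "grip": 0}]}}

```text
time_s: 24.52
tcp_pos: [0.4838, 0.139, 0.0703]
eef_rot: [-180.0, -0.0, -2.2]
contact_force: [0.0, 1.1, 0.6]
gripper_width: 0.0001
```

Run:
```python
from h import *
z=[];f=[]
for i in range(8):
    capture('top'); s=get_state(); z.append(s['tcp_pos'][2]); f.append(s['contact_force'][2])
print(np.mean(z),np.mean(f),np.std(f))
```

```text
0.07001781696673573 -0.06432053911102273 0.3689280301015342
```

The spring still pushes back at 67 mm and the hard stop was at 61–62 mm, so the button had at least 5 mm of travel and reached the bottom. Now I'll withdraw and check.

>>> {"method": "apply_moves", "body": {"commands": [{"dp": [0, 0, -40], "yaw": 0, "grip": 0}, {"dp": [0, 0, -90], "yaw": 0, "grip": 0}, {"dp": [0, 0, -140], "yaw": 0, "grip": 0}, {"dp": [0, 0, -190], "yaw": 0, "grip": 0}, {"dp": [0, 60, -220], "yaw": 0, "grip": 0}, {"dp": [0, 120, -220], "yaw": 0, "grip": 0}, {"dp": [0, 180, -220], "yaw": 0, "grip": 0}, {"dp": [0, 240, -220], "yaw": 0, "grip": 0}, {"dp": [0, 300, -220], "yaw": 0, "grip": 0}, {"dp": [0, 350, -220], "yaw": 0, "grip": 0}, {"dp": [0, 350, -220], "yaw": 0, "grip": 0}]}}

```text
time_s: 26.3
tcp_pos: [0.4693, -0.2136, 0.2895]
eef_rot: [180.0, 0.1, -2.5]
contact_force: [-0.5, 0.2, -0.2]
gripper_width: 0.0005
```

```bash
python3 look.py s15 140 300 200 360; python3 -c "
from h import *
c_=snap('top','t15')['color'][:,:,::-1]
cv2.imwrite('pics/t15z.png',cv2.resize(c_[175:305,185:325],None,fx=5.6,fy=4.6,interpolation=cv2.INTER_CUBIC))
print(get_state()['contact_force'])"
```

```text
26.35 [ 0.46951273 -0.21213836  0.28959568] [-1.79991514e+02  5.18037812e-02 -2.41957612e+00] [ 0.82155429 -0.36007778  0.00236762] [0.00946448 0.00372526 0.00913597]
[-0.14584144  0.779548    0.01633225]
```

View pics/t15z.png

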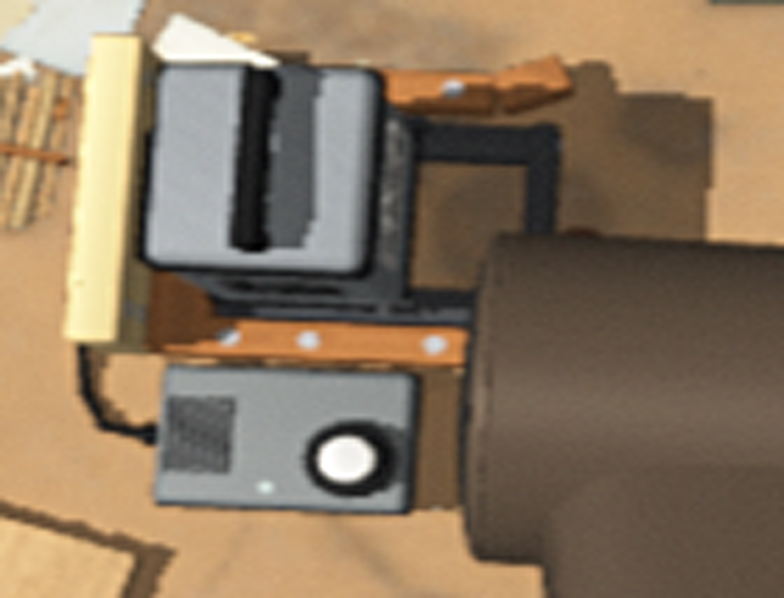

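View pics/s15z.png

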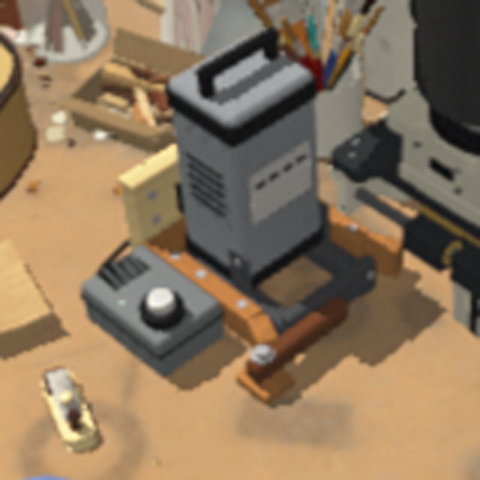

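Run:
```python
from h import *
s=load('s15');t=load('t14')
P=lambda x,y,z:tobay(plane(s,200+(x+.5)/3-.5,140+(y+.5)/3-.5,z))
Q=lambda x,y,z:tobay(plane(t,190+(x+.5)/4-.5,150+(y+.5)/3-.5,z))
def a(p,e): d=e-p; return p,e,np.arctan2(-d[0],-d[1])
print(a(P(262,353,.043),P(338,306,.037)))
print(a(Q(393,343,.043),Q(393,228,.037)))
t=load('t15')
P1=lambda x,y,z:tobay(plane(t,185+(x+.5)/5.6-.5,175+(y+.5)/4.6-.5,z))
q=[P1(*k,.218) for k in((160,65),(384,70),(365,273),(143,266))]; print(q,sum(q)/4)
print('bar',P1(560,128,.038))
```

```text
(array([-0.11545703,  0.10443545]), array([-0.11828432,  0.01694816]), np.float64(0.032305356067416094))
(array([-0.11923996,  0.10150801]), array([-0.11416288,  0.00733468]), np.float64(-0.05385992578619824))
[array([ 0.04341311, -0.04278508]), array([-0.04225573, -0.04473895]), array([-0.04058871,  0.05076105]), array([0.04369747, 0.0516287 ])] [0.00106653 0.00371643]
bar [-0.10314543 -0.04961319]
```

```bash
python3 -c "
from h import *
print(close_job())"
```

```text
the job is handed in; nothing more can be done
None
```

The battery pack is home in the bay, the turn-latch is shut behind the sled, and the start button was pressed fully down and released. I handed the job in at about 26 s with the arm clear of everything.

- **Pack:** I pushed it by the low bar with two spread fingertips, straightening it on the way, until it stopped against the end stop at about 27 N. The last pictures put its origin at bay x ≈ +1 mm, y ≈ +3.7 mm. It was square and upright.
- **Latch:** I swung it round with the shut fingertips until it hit a firm stop. The two views disagree slightly on its final angle, +0.03 and −0.05 rad. Both are within the 0.09 rad limit.
- **Button:** The hard stop was at 61–62 mm tool height. The spring still pushed back at 67 mm and was free at 70 mm, so the button moved at least 5 mm. The button looks up again in the last picture.
- **Button force:** Bottoming it out took more force than needed, up to about 65 N at the wrist. From the force and moment readings this was at the fingertips, not the gripper body, but I only inferred that.
- **Bystanders:** I saw no bottle, block or plane move, but I did not measure their positions. I had no readout of the latch, button or contact-pin joints, so these results come from forces and pictures only.

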